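# Balance the rocking mixer and start it

### The job

One bottle already stands on one half of the rocking mixer's see-saw platform. Take the bottle of the same size from the low shelf and stand it on the empty half, as far from the pivot as the first, so that the platform stays level; leave the first bottle and the other two where they stand. Then push the mixer's start lever fully over, towards the platform.

Things in the scene. Friction and masses are not known exactly. Their poses are not given: they have to be found in the camera images.
- large_a_mid (a point): centre (half-way up) of one of the two large bottles, a large white reagent bottle with a screw cap, 36 mm diameter, 78 mm tall, 110 g. Its body is a plain cylinder up to 64 mm above its underside, to be gripped there; the underside lies 39 mm below this point. z is up along the bottle. Blue cap; the cap colour does not matter.
- large_b_mid (a point): centre (half-way up) of the other large bottle, a large white reagent bottle with a screw cap, 36 mm diameter, 78 mm tall, 110 g. Its body is a plain cylinder up to 64 mm above its underside, to be gripped there; the underside lies 39 mm below this point. z is up along the bottle. Red cap; the cap colour does not matter.
- small_a_mid (a point): centre (half-way up) of one of the two small bottles, a small beige reagent bottle with a white screw cap, 30 mm diameter, 57 mm tall, 70 g. Its body is a plain cylinder up to 47 mm above its underside, to be gripped there; the underside lies 28.5 mm below this point. z is up along the bottle. 
- small_b_mid (a point): centre (half-way up) of the other small bottle, a small beige reagent bottle with a white screw cap, 30 mm diameter, 57 mm tall, 70 g. Its body is a plain cylinder up to 47 mm above its underside, to be gripped there; the underside lies 28.5 mm below this point. z is up along the bottle. 
- platform_mid (a point): middle of the top face of the see-saw platform, over the pivot (thin white line), 70 mm above the bench: aluminium with a black rubber top, 130 mm in x by 320 mm in y, rim 4 mm high. It tilts about its x axis, 10 mm below this point; z is off the face and tilts with it. Any one of the four bottles stands on it at x = 0, y 70 to 130 mm to either side; the other three are on the shelf.
- platform (a joint): tilt of the platform, rad: 0 is level, positive lifts its +y end; stops at -0.09 and +0.09. A weak spring (0.5 N m/rad) centres it: one bottle alone tips it down to the stop, two of one size at equal distances leave it level. It yields easily when pushed down.
- shelf_top (a point): middle of the top of the low white shelf, 90 mm along its x by 220 mm along its y, top 70 mm above the bench, fixed. Three bottles stand on it in a row along its y, 75 mm apart.
- mixer: the mixer's grey base, fixed to the bench; origin on the bench below the pivot; its x runs along the pivot axis, away from the lever, z is up
- start_tip (a point): centre of the black ball (26 mm) on the start lever, in front of the platform. The lever turns about a level axis along the mixer's y, 34 mm above the bench, 130 mm to -x of the pivot, 70 mm from the ball centre; the ball goes along x from 34 mm before to 34 mm past that axis, at 95, then 104, then 95 mm above the bench, at about 1 N, and ends 18 mm short of the platform.
- start (a joint): angle of the start lever, rad: 0 to 0.1 at the start (leaning away from the platform, to the mixer's -x), 1.0 fully over towards the platform; stays where it is left
Not all that is in view belongs to the job. Leave any yellow look-alike of the part that bears small_a_mid alone. What is shaped like the part that bears large_a_mid but green is not meant.

How it is judged:
By the outcome, as a careful person would: the job done as asked, in the order asked, and still so for the second after the job is handed in, with the robot touching nothing.
It also fails if it takes over 61 s, if anything falls off the work surface, if the arm or the gripper's body presses on something with over 40 N, if the wrist force passes 120 N, or if a joint passes its speed limit or range.

### The arm

A 6-joint arm with a two-finger parallel gripper is mounted at the origin on a cart in front of the work surface, level with it; the furniture and walls round the work are solid. World frame = base frame: x ahead of the robot, y to its left, z up, the work surface at z = 0. Lengths are in m, angles in rad, forces in N, time in s.
With the tool pointing down it reaches from about 0.325 to 0.9 m from the base axis. Payload 6.1 kg.
Tool frame: the origin (TCP) lies at the very end of the fingers, on their centre line; the grasp point (between the pads) lies 19 mm behind it (manip.pinch_z is the distance from the TCP to the grasp point, in m); x points along the fingers, z is the direction in which the jaws open and shut, and the axes are right-handed (so a half turn about x gives the same grasp; the last joint's range is limited). The gripper opens to 87 mm and grips with 3 to 60 N. Pads are 19 mm wide; open, the fingers measure 117 mm over their backs; the gripper's body (75 mm by 190 mm) begins 51 mm behind the grasp point.
Start: joints at [-1.264, 0.22, 1.526, -0, 1.395, -0.126], TCP at [0.262, -0.567, 0.223] pointing down, gripper open.
Joint ranges: [-2.98, 2.98], [-0.91, 2.08], [0.09, 2.57], [-1.24, 4.39], [0.2, 2.65], [-2.68, 2.68]. Speed limits (rad/s): [2.57, 2.57, 3.01, 3.14, 3.14, 3.14].

### API

Orientations are given as a unit quaternion [x, y, z, w].
In Python, from rig import manip, snapshot, get_calibration, ticket gives the robot as it stands.
- The arm moves only by the tool step_arm, never from a script. Its argument "plan" is one flat list of numbers, 6 for each row, row after row: the shift along the tool's x, y, z each as a share of 0.03 m, from -1 to 1, then the turn, a rotation vector about the tool's x, y, z each as a share of 5 degrees, from -1 to 1. In form: [tx, ty, tz, ax, ay, az, tx, ty, tz, ax, ay, az, ...]. A call has 1 to 12 rows; each row shifts and turns the pose as measured when the row begins, along the tool's axes as they then stand; what a row does not reach is not made up. A row lasts 1/12 s, in which the tool goes at most 41.7 mm and 7.16 degrees, less where a joint would pass 70% of its speed; a pose out of reach is approached as far as the arm can. A call with a number of a shift or a turn outside -1 to 1 is refused whole. A call with a gripper value outside its range is refused whole. "gripper" is the closure, from -1 (fully open) to 1 (shut), set as the call begins (left out, the last holds). The fingers move at their own pace and stop on an object; the grip force is fixed at half the most. Time passes only in rows, so rows that do not move let the fingers close. It gives the time, the measured TCP pose, the force and the opening at its end, in the units of the state.
- manip.state(): the state, without advancing time (a new reading comes with each control period).
- snapshot(name): name is "side" or "top" or "wrist"; returns (picture, depth): 480x640x3 uint8, blue, green, red; 480x640 float32, m along the optical axis (not along the pixel's ray), 0 where there is no reading.
- get_calibration(name): a dict with "K" (3x3 intrinsics, pixels), "position" and "orientation" of the camera in the world. Camera axes: x right, y up, looking along -z (the intrinsics and any distortion apply to the point x, -y, -z); pixel columns grow to the right and rows downward; lengths in m; the calibration is good to about 2 mm. A picture is of the moment at which its call begins: read the wrist's pose just before it. get_calibration takes no time and is no camera call; for the wrist camera it gives the pose at the moment of the call.
- ticket.close_job(): hands the job in, once; it reports no verdict.
The state is a dict: "clock": time; "joint_positions": joint angles; "qvel": joint speeds; "tau": joint torques, N m; "tcp_pos": TCP position; "tool_rot": TCP orientation; "wrist_force": force on the tool from outside, world axes, zero at the start; "moment": the same for the moment, N m; "opening": opening from 0.0 (shut) to 1.0 (fully open).
Only numpy, scipy, OpenCV 4.12 (cv2) and the standard library are available. Lean on these libraries where they do the work, as an engineer would, in place of code of your own. Each camera call takes 0.05 s, during which the arm holds its last target. There are 200 camera calls.

## Working session

There is one attempt and no reset: what is moved stays moved. The work goes in short steps, Python scripts to look and compute and a tool call to move; the robot and the scene stay as the last step left them, time stands still between calls to the robot, and variables do not carry over. Pictures are saved under pics/ and viewed, about 8 in all and at most 12, crops included, and the job is handed in when it is done.

Besides the shell and the picture viewer there is one more tool, called after "Request:" as name(argument=value, ...) on one line, values as JSON. step_arm: Moves the arm, as the interface text tells. Its arguments: {"type":"object","properties":{"plan":{"type":"array"},"gripper":{"type":"number"}},"required":["plan"]}

```bash
mkdir -p pics; ls
cat > h.py <<'E'
import numpy as np, cv2
from rig import manip, snapshot, get_calibration, ticket
from scipy.spatial.transform import Rotation as R
def cloud(name):
    c=get_calibration(name); im,d=snapshot(name)
    K=np.array(c["K"]); v,u=np.mgrid[0:480,0:640]
    P=np.stack([(u-K[0,2])/K[0,0]*d,-(v-K[1,2])/K[1,1]*d,-d],-1)
    W=P@R.from_quat(c["orientation"]).as_matrix().T+np.array(c["position"])
    W[d==0]=np.nan
    return im,d,W,c
E
python3 - <<'E'
from h import *
print(manip.state())
for n in ("side","top"):
    im,d,W,c=cloud(n); cv2.imwrite(f"pics/{n}0.png",im); np.save(f"{n}0.npy",W); print(n,c)
E
```

```text
pics
{'clock': 0.0, 'joint_positions': array([-1.26408659e+00,  2.21186070e-01,  1.52762779e+00,  1.76795042e-05,
        1.39471680e+00, -1.26077220e-01]), 'qvel': array([ 0.00109405, -0.00092312,  0.00180673,  0.00184538,  0.00083763,
       -0.00075498]), 'tau': array([-2.57609041e-03, -4.94614828e+01, -3.87380433e+01,  6.97814883e-02,
        5.70730562e-02, -1.42823633e-04]), 'tcp_pos': array([ 0.2619494 , -0.56676206,  0.22145326]), 'tool_rot': array([ 0.38142907,  0.5962148 , -0.38054196,  0.59517023]), 'wrist_force': array([-0.72915079, -0.07920565,  0.07564911]), 'moment': array([-0.01158007,  0.00315057,  0.01365698]), 'opening': 1.0005341795929554}
side {'K': array([[464.40539707,   0.        , 317.77727026],
       [  0.        , 464.40539707, 242.63881039],
       [  0.        ,   0.        ,   1.        ]]), 'position': array([0.20749974, 0.97471283, 0.47497124]), 'orientation': array([-0.09503242,  0.5416277 ,  0.82372106, -0.13817342])}
top {'K': array([[615.04173531,   0.        , 326.16537504],
       [  0.        , 615.04173531, 234.8980183 ],
       [  0.        ,   0.        ,   1.        ]]), 'position': array([0.25352647, 0.10433547, 1.6211012 ]), 'orientation': array([ 0.04769145, -0.05768818, -0.70298283,  0.70725719])}
```

View pics/top0.png

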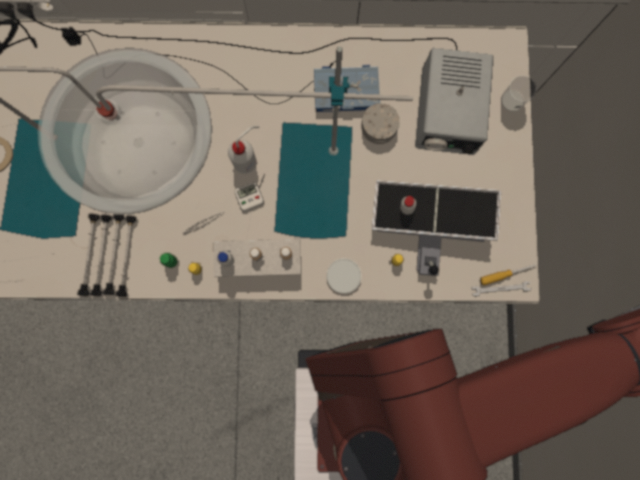

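View pics/side0.png

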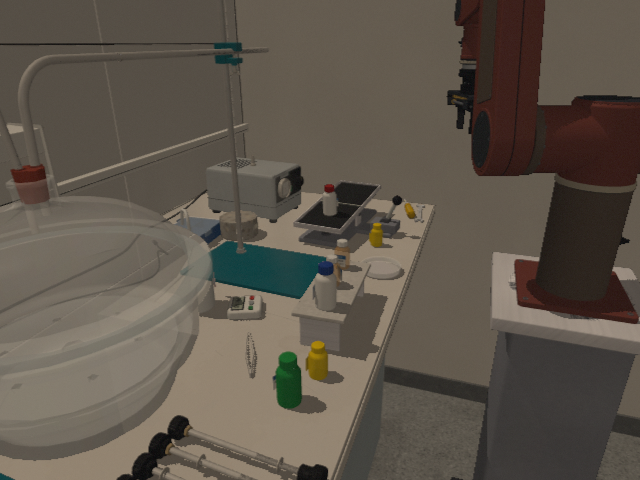

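The top view shows the platform around (436,211), with the pivot line at column 436. The red-cap large bottle stands on its left (+y) half at (408,205). The matching blue-cap large bottle is on the shelf at (224,258), the small ones are at (255,254) and (285,253), and the lever ball is at (433,269). The side view agrees. Next I measure these.

Run:
```python
from h import *
T=np.load("top0.npy");S=np.load("side0.npy")
it=cv2.imread("pics/top0.png");iz=cv2.imread("pics/side0.png")
def blob(im,W,m,roi,n):
    u0,u1,v0,v1=roi; k=np.zeros(m.shape,bool);k[v0:v1,u0:u1]=m[v0:v1,u0:u1]
    k&=~np.isnan(W[...,0]); p=W[k]
    v,u=np.nonzero(k)
    print(n,k.sum(),"px",u.mean().round(1),v.mean().round(1),"med",np.median(p,0).round(4),"min",p.min(0).round(3),"max",p.max(0).round(3))
    return k
z=T[...,2]
for n,r,(lo,hi) in [("blueTop",(205,245,235,275),(.137,.16)),("sm1Top",(243,268,240,268),(.115,.14)),("sm2Top",(273,300,240,268),(.115,.14)),("redTop",(390,425,185,220),(.12,.16)),("shelf",(205,310,235,285),(.06,.08)),("ball",(422,445,255,280),(.08,.13)),("platform",(370,502,180,243),(.045,.095))]:
    k=blob(it,T,(z>lo)&(z<hi),r,n)
    if n in("shelf","platform"):
        v,u=np.nonzero(k);print(cv2.minAreaRect(T[k][:,:2].astype(np.float32)))
        p=T[k]; A=np.c_[p[:,:2],np.ones(len(p))]; print(np.linalg.lstsq(A,p[:,2],rcond=None)[0])
# pivot line
g=cv2.cvtColor(it,6); k=(g>90); k[:, :428]=0;k[:,445:]=0;k[:192]=0;k[230:]=0
blob(it,T,k,(428,445,192,230),"pivot")
zs=S[...,2]
for n,r,(lo,hi) in [("S blueTop",(312,340,258,312),(.08,.16)),("S red",(320,340,180,215),(.08,.16)),("S ball",(390,403,194,207),(.08,.13))]:
    blob(iz,S,(zs>lo)&(zs<hi),r,n)
c1=np.hstack([cv2.resize(it[225:290,195:315],None,fx=5,fy=5)]);c2=cv2.resize(it[175:290,365:505],None,fx=5,fy=5)
cv2.imwrite("pics/c2.png",c2)
```

```text
blueTop 91 px 222.8 256.0 med [0.4221 0.3319 0.1481] min [0.409 0.321 0.138] max [0.434 0.345 0.154]
sm1Top 72 px 254.8 252.1 med [0.4347 0.2579 0.1254] min [0.423 0.244 0.115] max [0.449 0.271 0.134]
sm2Top 64 px 285.7 251.2 med [0.4377 0.1818 0.1261] min [0.424 0.172 0.115] max [0.448 0.192 0.134]
redTop 122 px 409.2 202.0 med [ 0.5597 -0.1203  0.1388] min [ 0.546 -0.137  0.121] max [ 0.575 -0.107  0.149]
shelf 2556 px 258.3 257.5 med [0.4242 0.2514 0.0701] min [0.38  0.148 0.06 ] max [0.476 0.369 0.08 ]
((0.4290000796318054, 0.25813642144203186), (0.09071007370948792, 0.21971794962882996), 1.8640544414520264)
[-0.00271819  0.00193547  0.07078666]
ball 84 px 433.8 269.4 med [ 0.3972 -0.1837  0.106 ] min [ 0.386 -0.197  0.096] max [ 0.408 -0.172  0.116]
platform 6137 px 437.6 209.8 med [ 0.5528 -0.2062  0.0704] min [ 0.476 -0.362  0.045] max [ 0.635 -0.035  0.094]
((0.5558227300643921, -0.19999141991138458), (0.3207329511642456, 0.13283602893352509), 84.75576782226562)
[-0.01155569 -0.08744967  0.05873275]
pivot 97 px 435.8 210.1 med [ 0.5544 -0.1986  0.0707] min [ 0.503 -0.207  0.064] max [ 0.601 -0.192  0.079]
S blueTop 1030 px 326.4 281.7 med [0.4202 0.3459 0.1136] min [0.403 0.199 0.08 ] max [0.443 0.355 0.15 ]
S red 339 px 329.6 196.6 med [ 0.5592 -0.1087  0.1086] min [ 0.545 -0.348  0.08 ] max [ 0.61  -0.1    0.143]
S ball 88 px 396.1 200.4 med [ 0.3983 -0.1758  0.0994] min [ 0.386 -0.186  0.08 ] max [ 0.412 -0.169  0.11 ]
```

View pics/c2.png

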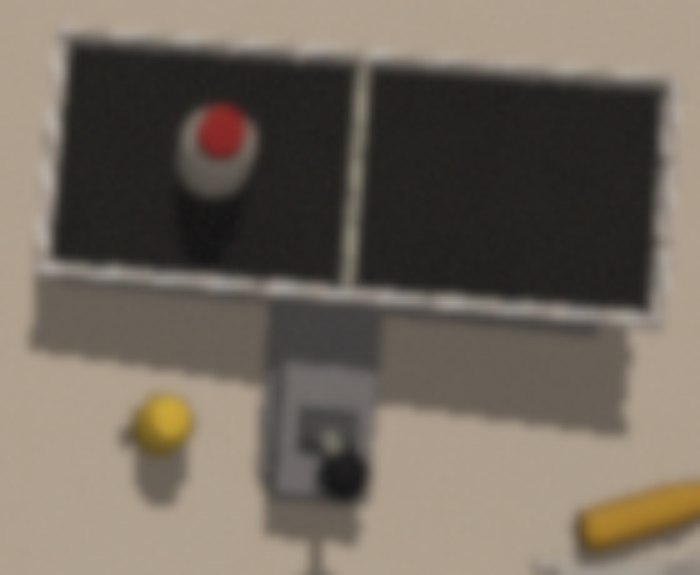

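The crop puts the red cap at about (408,201) full-frame, left of the pivot line, and the ball at (433,269), front right. The platform measures 0.321 × 0.133 m at yaw −5.2°, tilted −0.087, which matches the description. Next I fit circles to the bottle bodies and plan.

```bash
cat >> h.py <<'E'
from scipy.optimize import least_squares
yaw=np.deg2rad(-5.24); C=np.array([.5555,-.1993,0.06])
def mix(p,tilt=0): return R.from_euler('zx',[yaw,0]).inv().apply(p-C) if not tilt else (R.from_euler('Z',yaw)*R.from_euler('x',tilt)).inv().apply(p-C)
def circ(p,r,c0):
    f=lambda c: np.hypot(*(p[:,:2]-c).T)-r
    s=least_squares(f,c0,loss='soft_l1',f_scale=.002); return s.x, np.median(abs(s.fun)), len(p)
def move_to(p,jaw,st=None):
    """shift (tool axes, m) and turn (deg) from now to tcp p, tool down, jaw dir world"""
    s=st or manip.state(); M=R.from_quat(s["tool_rot"])
    best=None
    for sg in(1,-1):
        z=sg*np.array(jaw)/np.linalg.norm(jaw); x=np.array([0,0,-1.]); N=R.from_matrix(np.c_[x,np.cross(z,x),z])
        rv=(M.inv()*N).as_rotvec(degrees=True)
        if best is None or np.linalg.norm(rv)<np.linalg.norm(best): best=rv
    print("tcp",s["tcp_pos"].round(4),"shift now-tool mm",(M.inv().apply(np.array(p)-s["tcp_pos"])*1000).round(1),"turn deg",best.round(2),"\n",M.as_matrix().round(3))
E
python3 - <<'E'
from h import *
T=np.load("top0.npy");S=np.load("side0.npy")
def near(W,c,r,z0,z1):
    p=W[(np.hypot(W[...,0]-c[0],W[...,1]-c[1])<r)&(W[...,2]>z0)&(W[...,2]<z1)]; return p
for W,n in((T,"top"),(S,"side")):
    p=near(W,(.422,.332),.03,.078,.130); print(n,"blue body",circ(p,.018,[.422,.332]))
    p=near(W,(.422,.332),.03,.138,.16); print("  cap",len(p),p.mean(0),p.max(0))
    q=mix(near(W,(.56,-.125),.04,.07,.16),-.0875)
    b=q[(q[:,2]>.02)&(q[:,2]<.07)]; print(n,"red body (mixer/platform frame)",circ(b,.018,[0,.07]), "top z",q[:,2].max())
    p=near(W,(.397,-.184),.02,.085,.115); s=least_squares(lambda c:np.linalg.norm(p-c,axis=1)-.013,[.397,-.184,.095],loss='soft_l1',f_scale=.002); print("ball",s.x,mix(s.x),len(p))
move_to([.422,.332,.2],[1,0,0])
E
```

```text
top blue body (array([0.42288887, 0.33310259]), np.float64(0.0009749426510534676), 105)
  cap 90 [0.42174148 0.3323426  0.14789385] [0.43432072 0.34484331 0.15423271]
top red body (mixer/platform frame) (array([0.00147196, 0.07195823]), np.float64(0.0010267463703636688), 105) top z 0.09570788279591576
ball [ 0.39792623 -0.18473407  0.09800757] [-1.58245520e-01  1.14184744e-04  3.80075663e-02] 81
side blue body (array([0.42187915, 0.33463776]), np.float64(0.0006961156390927342), 651)
  cap 158 [0.41988478 0.3402039  0.14530684] [0.43309576 0.34906425 0.15011   ]
side red body (mixer/platform frame) (array([0.00073109, 0.07367839]), np.float64(0.0012773122192322513), 270) top z 0.08900829761073743
ball [ 0.39847872 -0.18359686  0.09758436] [-0.1577992   0.00129711  0.03758436] 80
tcp [ 0.262  -0.5668  0.2215] shift now-tool mm [  23.   522.3 -748.8] turn deg [-65.2   -0.08  -0.07] 
 [[-0.001  0.908  0.419]
 [ 0.002  0.419 -0.908]
 [-1.     0.    -0.002]]
```

Request:
step_arm(plan=[0, 0, 0, -1, 0, 0, 0, 0, 0, -1, 0, 0, 0, 0, 0, -1, 0, 0, 0, 0, 0, -1, 0, 0, 0, 0, 0, -1, 0, 0, 0, 0, 0, -1, 0, 0, 0, 0, 0, -1, 0, 0, 0, 0, 0, -1, 0, 0, 0, 0, 0, -1, 0, 0, 0, 0, 0, -1, 0, 0, 0, 0, 0, -1, 0, 0, 0, 0, 0, -1, 0, 0], gripper=-1)

```text
clock: 1.1
tcp_pos: [0.2606, -0.5624, 0.2132]
tool_rot: [0.02, 0.709, -0.009, 0.705]
wrist_force: [0.1, 0.0, -0.3]
opening: 1.004
```

```bash
python3 -c "
from h import *
move_to([.4224,.334,.2],[1,0,0]);print(manip.state()['clock'],manip.state()['joint_positions'])"
```

```text
tcp [ 0.2606 -0.5624  0.2132] shift now-tool mm [ 26.4 902.1 124. ] turn deg [-2.41 -0.3  -0.88] 
 [[-0.005  0.042  0.999]
 [ 0.016  0.999 -0.042]
 [-1.     0.015 -0.006]]
1.1 [-1.26406635e+00  2.27481180e-01  1.53584392e+00  1.49678724e-05
  1.39452461e+00 -1.22194869e+00]
```

Request:
step_arm(plan=[-0.1, 1, 0.4, -0.3, 0, -0.1, -0.1, 1, 0.4, -0.2, 0, 0, -0.1, 1, 0.4, 0, 0, 0, -0.1, 1, 0.4, 0, 0, 0, -0.1, 1, 0.4, 0, 0, 0, -0.1, 1, 0.4, 0, 0, 0, -0.1, 1, 0.4, 0, 0, 0, -0.1, 1, 0.4, 0, 0, 0, -0.1, 1, 0.3, 0, 0, 0, -0.1, 1, 0.3, 0, 0, 0, -0.1, 1, 0.3, 0, 0, 0, -0.1, 1, 0.2, 0, 0, 0])

```text
clock: 2.1
tcp_pos: [0.3889, -0.1889, 0.245]
tool_rot: [0.006, 0.711, 0.006, 0.703]
wrist_force: [-0.5, -0.9, 0.1]
opening: 1.001
```

Request:
step_arm(plan=[-0.1, 1, 0, 0, 0, 0, -0.1, 1, 0, 0, 0, 0, -0.1, 1, 0, 0, 0, 0, -0.1, 1, 0, 0, 0, 0, -0.1, 1, 0, 0, 0, 0, -0.1, 1, 0, 0, 0, 0, -0.1, 1, 0, 0, 0, 0, -0.1, 1, 0, 0, 0, 0, -0.1, 1, 0, 0, 0, 0, -0.1, 1, 0, 0, 0, 0])

```text
clock: 2.93
tcp_pos: [0.3853, 0.1262, 0.2792]
tool_rot: [0.007, 0.712, 0.006, 0.702]
wrist_force: [0.1, -1.3, -0.3]
opening: 0.998
```

```bash
python3 -c "
from h import *
move_to([.4224,.334,.2],[1,0,0]);print(manip.state()['clock'],manip.state()['joint_positions'])"
```

```text
tcp [0.3853 0.1262 0.2792] shift now-tool mm [ 82.5 206.4  37.7] turn deg [-0.13 -0.8  -1.06] 
 [[-0.014  0.002  1.   ]
 [ 0.019  1.    -0.002]
 [-1.     0.019 -0.014]]
2.9333 [ 0.10414271 -0.35924731  1.97076367  0.01992504  1.54194314  0.1056937 ]
```

Request:
step_arm(plan=[0.1, 1, 0.2, 0, -0.1, -0.2, 0.3, 1, 0.2, 0, 0, 0, 0.3, 1, 0.2, 0, 0, 0, 0.3, 1, 0.2, 0, 0, 0, 0.3, 1, 0.2, 0, 0, 0, 0.2, 1, 0.2, 0, 0, 0, 0.2, 0.7, 0.1, 0, 0, 0, 0, 0, 0, 0, 0, 0])

```text
clock: 3.6
tcp_pos: [0.4221, 0.3429, 0.2258]
tool_rot: [-0.001, 0.708, 0.002, 0.706]
wrist_force: [-0.4, -0.7, 0.1]
opening: 0.999
```

Run:
```python
from h import *
move_to([.4224,.334,.134-.039+.0+.0],[1,0,0]);print(manip.state()['clock'])
im,d,W,c=cloud("wrist"); cv2.imwrite("pics/w1.png",im)
z=W[...,2]
m=(abs(W[...,0]-.422)<.03)&(abs(W[...,1]-.334)<.03)
for a,b in((.078,.13),(.138,.16)):
    p=W[m&(z>a)&(z<b)]; print(len(p)); 
    if len(p)>20: print(p.mean(0),p.min(0),p.max(0), circ(p,.018,[.422,.334]))
```

```text
tcp [0.4221 0.3429 0.2258] shift now-tool mm [130.8  -9.    0.5] turn deg [ 0.24 -0.14 -0.05] 
 [[-0.002 -0.004  1.   ]
 [ 0.001  1.     0.004]
 [-1.     0.001 -0.002]]
3.6
1227
[0.42074791 0.34491583 0.11503392] [0.4024746  0.32323946 0.0780111 ] [0.43997161 0.35198263 0.12997593] (array([0.42043287, 0.33274043]), np.float64(0.0009564489122668267), 1227)
1129
[0.42039551 0.33534477 0.14736236] [0.40793528 0.32184645 0.13812219] [0.43270377 0.34647879 0.15025806] (array([0.43620199, 0.33317196]), np.float64(0.004712481053127823), 1129)
```

View pics/w1.png

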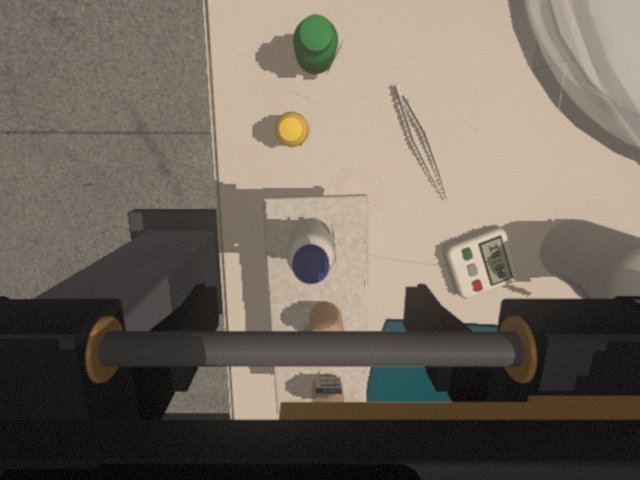

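The wrist view shows the blue cap at (311,263), centred between the fingers in the jaw direction. The fitted axis is (0.4205, 0.333). I descend in two stages, then close.

Request:
step_arm(plan=[0.8, -0.33, -0.06, 0, 0, 0, 0.8, 0, 0, 0, 0, 0, 0.7, 0, 0, 0, 0, 0, 0.6, 0, 0, 0, 0, 0, 0.5, 0, 0, 0, 0, 0, 0.3, 0, 0, 0, 0, 0, 0.2, 0, 0, 0, 0, 0, 0, 0, 0, 0, 0, 0])

```text
clock: 4.32
tcp_pos: [0.4208, 0.3251, 0.1072]
tool_rot: [-0.002, 0.707, 0.0, 0.707]
wrist_force: [-0.2, -0.3, 0.1]
opening: 1.001
```

```bash
python3 -c "
from h import *
move_to([.4206,.333,.095],[1,0,0]);print(manip.state()['wrist_force'])"
```

```text
tcp [0.4208 0.3251 0.1072] shift now-tool mm [12.2  7.9 -0.2] turn deg [0.15 0.02 0.12] 
 [[ 0.    -0.003  1.   ]
 [-0.002  1.     0.003]
 [-1.    -0.002  0.   ]]
[-0.15219722 -0.2525845   0.13747791]
```

Request:
step_arm(plan=[0.2, 0.13, 0, 0, 0, 0, 0.2, 0.13, 0, 0, 0, 0, 0, 0, 0, 0, 0, 0])

```text
clock: 4.57
tcp_pos: [0.4225, 0.3335, 0.0967]
tool_rot: [-0.001, 0.706, 0.0, 0.708]
wrist_force: [-0.5, -0.7, 0.3]
opening: 1.003
```

Request:
step_arm(plan=[0, 0, 0, 0, 0, 0, 0, 0, 0, 0, 0, 0, 0, 0, 0, 0, 0, 0, 0, 0, 0, 0, 0, 0, 0, 0, 0, 0, 0, 0, 0, 0, 0, 0, 0, 0, 0, 0, 0, 0, 0, 0, 0, 0, 0, 0, 0, 0, 0, 0, 0, 0, 0, 0, 0, 0, 0, 0, 0, 0], gripper=1)

```text
clock: 5.4
tcp_pos: [0.4239, 0.3352, 0.0993]
tool_rot: [-0.0, 0.705, 0.002, 0.71]
wrist_force: [0.7, -0.3, 0.2]
opening: 0.407
```

Request:
step_arm(plan=[-0.3, 0, 0, 0, 0, 0, -0.6, 0, 0, 0, 0, 0, -0.8, 0, 0, 0, 0, 0, -0.8, 0, 0, 0, 0, 0, -0.6, 0, 0, 0, 0, 0, -0.2, 0, 0, 0, 0, 0, 0, 0, 0, 0, 0, 0])

```text
clock: 5.98
tcp_pos: [0.4211, 0.3336, 0.2024]
tool_rot: [-0.001, 0.706, 0.0, 0.708]
wrist_force: [0.9, 0.7, -1.8]
opening: 0.407
```

Run:
```python
from h import *
s=manip.state();print(s["opening"],s["wrist_force"])
t=[.5498,-.2721,.2]
move_to(t,[np.cos(yaw),np.sin(yaw),0])
```

```text
0.40673901865632617 [ 0.88238375  0.7162282  -1.75717659]
tcp [0.4211 0.3336 0.2024] shift now-tool mm [   3.6 -606.   127.2] turn deg [5.38 0.13 0.08] 
 [[ 0.002 -0.002  1.   ]
 [-0.002  1.     0.002]
 [-1.    -0.002  0.002]]
```

Request:
step_arm(plan=[-0.1, -0.4, 0, 0.3, 0, 0, -0.1, -0.7, 0, 0.3, 0, 0, 0, -0.9, 0, 0.3, 0, 0, 0, -0.9, 0, 0.2, 0, 0, 0, -0.9, 0, 0, 0, 0, 0, -0.9, 0, 0, 0, 0, 0, -0.9, 0, 0, 0, 0, 0, -0.9, 0, 0, 0, 0, 0, -0.9, 0, 0, 0, 0, 0, -0.9, 0, 0, 0, 0, 0, -0.9, 0, 0, 0, 0, 0, -0.9, 0, 0, 0, 0])

```text
clock: 6.98
tcp_pos: [0.3828, 0.0163, 0.1955]
tool_rot: [0.034, 0.713, -0.039, 0.7]
wrist_force: [1.0, 0.2, -0.7]
opening: 0.409
```

Request:
step_arm(plan=[0, -0.9, 0, 0, 0, 0, 0, -0.9, 0, 0, 0, 0, 0, -0.9, 0, 0, 0, 0, 0, -0.9, 0, 0, 0, 0, 0, -0.9, 0, 0, 0, 0, 0, -0.9, 0, 0, 0, 0, 0, -0.8, 0.2, 0, 0, 0, 0, -0.6, 0.4, 0, 0, 0, 0, -0.4, 0.6, 0, 0, 0])

```text
clock: 7.73
tcp_pos: [0.379, -0.2154, 0.1842]
tool_rot: [0.042, 0.719, -0.044, 0.693]
wrist_force: [0.8, 0.3, -0.6]
opening: 0.407
```

Run:
```python
from h import *
s=manip.state();print(s["opening"],s["wrist_force"],s["clock"])
t=[.5498,-.2721,.2]
move_to(t,[np.cos(yaw),np.sin(yaw),0])
```

```text
0.40730566072311075 [ 0.76397151  0.33593544 -0.61498918] 7.7333
tcp [ 0.379  -0.2154  0.1842] shift now-tool mm [-22.  -35.8 175.7] turn deg [-1.68 -2.07  0.28] 
 [[-0.036  0.12   0.992]
 [-0.001  0.993 -0.121]
 [-0.999 -0.005 -0.036]]
```

Request:
step_arm(plan=[-0.2, -0.3, 0.5, -0.3, -0.4, 0, -0.2, -0.2, 0.8, 0, 0, 0, -0.1, -0.2, 0.9, 0, 0, 0, 0, -0.2, 0.9, 0, 0, 0, 0, -0.1, 0.9, 0, 0, 0, 0, 0, 0.7, 0, 0, 0, 0, 0, 0.4, 0, 0, 0, 0, 0, 0, 0, 0, 0])

```text
clock: 8.4
tcp_pos: [0.5243, -0.2674, 0.1843]
tool_rot: [0.041, 0.712, -0.038, 0.699]
wrist_force: [-0.3, 0.5, -1.0]
opening: 0.405
```

Run:
```python
from h import *
s=manip.state();print(s["opening"],s["wrist_force"],s["clock"])
im,d,W,c=cloud("side"); cv2.imwrite("pics/s1.png",im[100:340,200:520])
z=W[...,2]; t=s["tcp_pos"]
m=(np.hypot(W[...,0]-t[0],W[...,1]-t[1])<.03)
p=W[m&(z>t[2]-.03)&(z<t[2]-.004)]; print(len(p),"bottle axis",circ(p,.018,t[:2])); q=W[m&(z>.11)]; print("bottom z",q[:,2].min(),"tcp",t)
tg=[.5498,-.2721,.2]
move_to(tg,[np.cos(yaw),np.sin(yaw),0])
```

```text
0.4048073492751869 [-0.32674727  0.53518244 -1.04849696] 8.4
118 bottle axis (array([ 0.52379883, -0.26741292]), np.float64(0.0013640259145575213), 118)
bottom z 0.15513785986444578 tcp [ 0.52430763 -0.26739025  0.18426645]
tcp [ 0.523  -0.2671  0.1838] shift now-tool mm [-16.8  -1.9  26.9] turn deg [-1.17 -1.16 -0.2 ] 
 [[-0.02   0.112  0.994]
 [ 0.006  0.994 -0.112]
 [-1.     0.003 -0.02 ]]
```

View pics/s1.png

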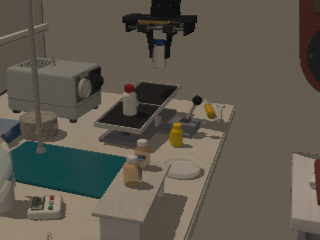

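The side crop shows the bottle held upright over the empty half at about (160,55), with its underside at 0.155 as expected. I align, then lower.

Request:
step_arm(plan=[0, -0.06, 0.3, -0.2, -0.2, 0, 0.4, 0, 0.3, 0, 0, 0, 0.5, 0, 0.3, 0, 0, 0, 0.5, 0, 0, 0, 0, 0, 0.3, 0, 0, 0, 0, 0, 0, 0, 0, 0, 0, 0, 0, 0, 0, 0, 0, 0])

```text
clock: 9.03
tcp_pos: [0.5446, -0.272, 0.1283]
tool_rot: [0.035, 0.708, -0.031, 0.705]
wrist_force: [0.5, 0.4, -0.3]
opening: 0.407
```

Run:
```python
from h import *
s=manip.state();print(s["opening"],s["wrist_force"],s["clock"])
move_to([.5498,-.2721,.0993],[np.cos(yaw),np.sin(yaw),0])
```

```text
0.4070538471919505 [ 0.45902714  0.36866239 -0.33880978] 9.0333
tcp [ 0.5446 -0.272   0.1283] shift now-tool mm [29.   0.3  5.3] turn deg [-0.12 -0.21 -0.29] 
 [[-0.003  0.093  0.996]
 [ 0.005  0.996 -0.093]
 [-1.     0.005 -0.004]]
```

Request:
step_arm(plan=[0.2, 0, 0.17, 0, 0, 0, 0.2, 0, 0, 0, 0, 0, 0.2, 0, 0, 0, 0, 0, 0.1, 0, 0, 0, 0, 0, 0.1, 0, 0, 0, 0, 0, 0, 0, 0, 0, 0, 0])

```text
clock: 9.53
tcp_pos: [0.5507, -0.2736, 0.1052]
tool_rot: [0.034, 0.706, -0.032, 0.707]
wrist_force: [-0.7, 0.5, -0.6]
opening: 0.408
```

Run:
```python
from h import *
s=manip.state();print(s["opening"],s["wrist_force"],s["clock"])
move_to([.5498,-.2721,.0993],[np.cos(yaw),np.sin(yaw),0])
```

```text
0.408019102910702 [-0.66582275  0.52257055 -0.63190115] 9.5333
tcp [ 0.5507 -0.2736  0.1052] shift now-tool mm [ 5.9  1.4 -1. ] turn deg [-0.14  0.04 -0.16] 
 [[ 0.001  0.094  0.996]
 [ 0.003  0.996 -0.094]
 [-1.     0.003  0.001]]
```

Request:
step_arm(plan=[0.1, 0.05, -0.03, 0, 0, 0, 0.1, 0, 0, 0, 0, 0, 0, 0, 0, 0, 0, 0, 0, 0, 0, 0, 0, 0])

```text
clock: 9.87
tcp_pos: [0.5504, -0.2724, 0.0995]
tool_rot: [0.034, 0.706, -0.033, 0.707]
wrist_force: [-0.2, -0.5, -0.2]
opening: 0.406
```

```bash
cat > chk.py <<'E'
from h import *
s=manip.state();print(s["opening"],s["wrist_force"],s["clock"],s["tcp_pos"])
im,d,W,c=cloud("top"); 
im2,d2,W2,c2=cloud("side")
q=mix(W.reshape(-1,3)); k=(abs(q[:,0])<.055)&(abs(q[:,1])<.145)&(abs(q[:,2]-.01)<.03)&~((abs(q[:,0])<.05)&(q[:,1]>-.13)&(q[:,1]<-.04))&(q[:,0]>-.05)
q=q[k]; 
f=lambda c:c[0]*q[:,1]+c[1]-q[:,2]
s=least_squares(f,[0,.01],loss='soft_l1',f_scale=.002); print("tilt",s.x,k.sum()); t=s.x[0]
for Wn,n in((W,"top"),(W2,"side")):
    a=mix(Wn.reshape(-1,3),t or 1e-9)
    for y0 in(.073,-.073):
        b=a[(abs(a[:,0])<.035)&(abs(a[:,1]-y0)<.035)&(a[:,2]>.018)&(a[:,2]<.07)]
        if len(b)>20: print(n,y0,circ(b,.018,[0,y0]),"top",a[(abs(a[:,0])<.03)&(abs(a[:,1]-y0)<.03)][:,2].max())
E
python3 chk.py
```

```text
0.40570421146825447 [-0.16742278 -0.54512521 -0.23996557] 9.8667 [ 0.5504178  -0.27242802  0.09954885]
tilt [-0.00034288  0.00951675] 2577
top 0.073 (array([0.00137767, 0.07165925]), np.float64(0.001014839534457539), 126) top 0.09649825715261971
side 0.073 (array([0.00033436, 0.07383386]), np.float64(0.001477704922418539), 292) top 0.0889302643108656
side -0.073 (array([ 0.00135284, -0.07296494]), np.float64(0.002158480482941219), 308) top 0.3626406628241385
```

The platform is level and the two bottles are at +73 and −73 mm. I release.

Request:
step_arm(plan=[0, 0, 0, 0, 0, 0, 0, 0, 0, 0, 0, 0, 0, 0, 0, 0, 0, 0, 0, 0, 0, 0, 0, 0, 0, 0, 0, 0, 0, 0, 0, 0, 0, 0, 0, 0, 0, 0, 0, 0, 0, 0, 0, 0, 0, 0, 0, 0], gripper=-1)

```text
clock: 10.63
tcp_pos: [0.5512, -0.2727, 0.1007]
tool_rot: [0.033, 0.705, -0.033, 0.708]
wrist_force: [0.3, 0.3, -0.6]
opening: 0.922
```

Request:
step_arm(plan=[-0.2, 0, 0, 0, 0, 0, -0.4, 0, 0, 0, 0, 0, -0.6, 0, 0, 0, 0, 0, -0.8, 0, 0, 0, 0, 0, -0.8, 0, 0, 0, 0, 0, -0.8, 0, 0, 0, 0, 0, -0.4, 0, 0, 0, 0, 0, 0, 0, 0, 0, 0, 0])

```text
clock: 11.3
tcp_pos: [0.55, -0.2723, 0.2304]
tool_rot: [0.034, 0.705, -0.033, 0.707]
wrist_force: [0.0, 0.1, -0.1]
opening: 0.997
```

```bash
python3 chk.py
python3 - <<'E'
from h import *
p=C+R.from_euler('z',yaw).apply([-.205,0.001,0]); p[2]=.22
move_to(p,[np.cos(yaw),np.sin(yaw),0])
E
```

```text
0.9967046741543436 [ 0.01306426  0.11196559 -0.06258967] 11.3 [ 0.55000627 -0.27226469  0.23038249]
tilt [0.00723417 0.00963202] 2679
top 0.073 (array([0.00112605, 0.07173113]), np.float64(0.0009866233802960922), 121) top 0.09325897428958005
side 0.073 (array([0.000549  , 0.07357012]), np.float64(0.0013110228181641356), 295) top 0.088448196065658
side -0.073 (array([ 0.00160217, -0.07396538]), np.float64(0.0014316596554959302), 230) top 0.4840514057061652
tcp [ 0.5491 -0.2717  0.2272] shift now-tool mm [   7.5   73.1 -205.4] turn deg [-0.13 -0.   -0.19] 
 [[ 0.     0.094  0.996]
 [ 0.003  0.996 -0.094]
 [-1.     0.003 -0.   ]]
```

Request:
step_arm(plan=[0, 0, -0.5, 0, 0, 0, 0, 0.3, -0.9, 0, 0, 0, 0, 0.4, -0.9, 0, 0, 0, 0, 0.5, -0.9, 0, 0, 0, 0, 0.5, -0.9, 0, 0, 0, 0, 0.4, -0.9, 0, 0, 0, 0, 0.3, -0.9, 0, 0, 0, 0, 0.1, -0.7, 0, 0, 0, 0, 0, -0.4, 0, 0, 0, 0, 0, 0, 0, 0, 0, 0, 0, 0, 0, 0, 0], gripper=1)

```text
clock: 12.32
tcp_pos: [0.329, -0.1658, 0.2052]
tool_rot: [0.041, 0.716, -0.025, 0.696]
wrist_force: [0.1, 0.2, -0.5]
opening: 0.247
```

```bash
cat > lev.py <<'E'
from h import *
s=manip.state();print(s["opening"],s["wrist_force"],s["clock"],mix(s["tcp_pos"]))
p=C+R.from_euler('z',yaw).apply([-.205,0.001,0]); p[2]=.087
move_to(p,[np.cos(yaw),np.sin(yaw),0])
E
python3 lev.py; python3 chk.py
```

```text
0.24725747222381686 [ 0.05838185  0.2108749  -0.49828262] 12.3167 [-0.22860992  0.01271535  0.14515501]
tcp [ 0.329  -0.1658  0.2052] shift now-tool mm [117.1 -14.2  27.2] turn deg [-0.14 -1.72 -1.24] 
 [[-0.028  0.094  0.995]
 [ 0.024  0.995 -0.093]
 [-0.999  0.022 -0.03 ]]
0.24725747222381686 [ 0.05838185  0.2108749  -0.49828262] 12.3167 [ 0.32900673 -0.16575934  0.20515501]
tilt [0.00611307 0.00957576] 2956
top 0.073 (array([0.00127788, 0.07174447]), np.float64(0.001157323872231799), 126) top 0.094457933462331
top -0.073 (array([ 0.0015449 , -0.07621914]), np.float64(0.001072769507782274), 144) top 0.09671921563408065
side 0.073 (array([0.000381  , 0.07378842]), np.float64(0.0013583049925994083), 294) top 0.0879908959770015
side -0.073 (array([ 0.00162134, -0.07413018]), np.float64(0.0013873358724182643), 232) top 0.08860328125806133
```

Blue sits at about −75 mm and red at about +73 mm, and the residual tilt is 0.006 rad (0.35°), which is level for practical purposes. Now the lever.

Request:
step_arm(plan=[0.3, -0.2, 0.2, 0, -0.3, -0.2, 0.6, -0.2, 0.2, 0, 0, 0, 0.7, 0, 0.1, 0, 0, 0, 0.7, 0, 0, 0, 0, 0, 0.6, 0, 0, 0, 0, 0, 0.5, 0, 0, 0, 0, 0, 0.3, 0, 0, 0, 0, 0, 0.1, 0, 0, 0, 0, 0, 0, 0, 0, 0, 0, 0])

```text
clock: 13.17
tcp_pos: [0.3503, -0.1817, 0.0854]
tool_rot: [0.034, 0.707, -0.031, 0.706]
wrist_force: [-0.2, -0.3, -0.7]
opening: 0.005
```

```bash
python3 lev.py
```

```text
0.004967151295469105 [-0.17206439 -0.28472727 -0.71309845] 13.1667 [-0.20594615 -0.0012597   0.02542176]
tcp [ 0.3503 -0.1817  0.0854] shift now-tool mm [-1.6  2.3  0.9] turn deg [-0.01 -0.12 -0.25] 
 [[-0.002  0.092  0.996]
 [ 0.005  0.996 -0.092]
 [-1.     0.004 -0.002]]
```

Request:
step_arm(plan=[0, 0.07, 0.3, 0, 0, 0, 0, 0, 0.3, 0, 0, 0, 0, 0, 0.3, 0, 0, 0, 0, 0, 0.3, 0, 0, 0, 0, 0, 0.3, 0, 0, 0, 0, 0, 0.3, 0, 0, 0, 0, 0, 0.3, 0, 0, 0, 0, 0, 0.2, 0, 0, 0, 0, 0, 0, 0, 0, 0])

```text
clock: 13.92
tcp_pos: [0.4306, -0.1883, 0.0894]
tool_rot: [0.032, 0.705, -0.032, 0.708]
wrist_force: [-1.2, -0.2, -0.3]
opening: 0.002
```

```bash
cat > ball.py <<'E'
from h import *
s=manip.state();print(s["wrist_force"],s["clock"],"tcp",mix(s["tcp_pos"]))
for n in("top","side"):
    im,d,W,c=cloud(n); a=mix(W.reshape(-1,3)); g=im.max(-1).reshape(-1)
    for x0 in (-.098,-.16):
        b=a[(abs(a[:,0]-x0)<.025)&(abs(a[:,1])<.02)&(a[:,2]>.025)&(a[:,2]<.056)]
        if len(b)>15:
            f=least_squares(lambda c:np.linalg.norm(b-c,axis=1)-.013,[x0,0,.035],loss='soft_l1',f_scale=.002); print(n,x0,f.x,len(b),np.median(abs(f.fun)))
    cv2.imwrite(f"pics/b_{n}.png",cv2.resize(im[150:300,350:510] if n=="top" else im[170:270,280:440],None,fx=4,fy=4))
E
python3 ball.py
```

```text
[-1.16995914 -0.24067465 -0.28670654] 13.9167 tcp [-0.125372   -0.0004223   0.02944649]
side -0.098 [-0.1068363   0.00278275  0.0390816 ] 96 0.0017226766522317298
```

Request:
step_arm(plan=[0, 0, 0.1, 0, 0, 0, 0, 0, 0.1, 0, 0, 0, 0, 0, 0, 0, 0, 0])

```text
clock: 14.27
tcp_pos: [0.4348, -0.1883, 0.0887]
tool_rot: [0.033, 0.706, -0.032, 0.707]
wrist_force: [-1.0, 0.2, 0.2]
opening: 0.007
```

Request:
step_arm(plan=[0.1, 0, 0.1, 0, 0, 0, 0, 0, 0.1, 0, 0, 0, 0, 0, 0, 0, 0, 0])

```text
clock: 14.52
tcp_pos: [0.4381, -0.1886, 0.0852]
tool_rot: [0.033, 0.708, -0.032, 0.704]
wrist_force: [0.4, 0.2, -0.8]
opening: 0.005
```

```bash
python3 ball.py
```

```text
[ 0.4129695   0.19080267 -0.77385268] 14.5167 tcp [-1.17865737e-01 -1.13980736e-04  2.51690531e-02]
side -0.098 [-0.10641766  0.00602037  0.03929514] 130 0.003265759728686946
```

View pics/b_side.png

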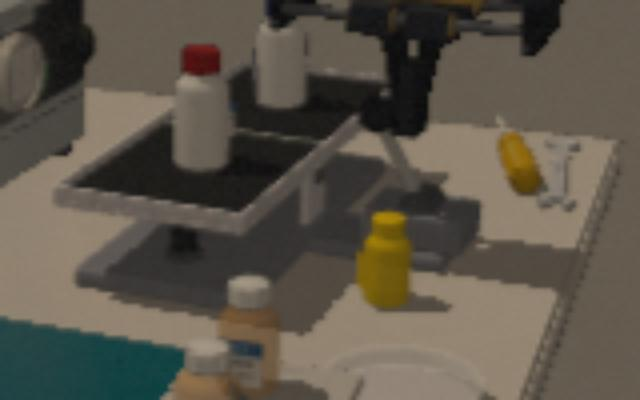

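The side crop shows the lever tipped towards the platform, with the ball at about (378,112) against the finger. Both bottles are upright and the platform looks level. I keep pushing until the force rises at the stop.

Request:
step_arm(plan=[0, 0, 0.1, 0, 0, 0, 0, 0, 0.1, 0, 0, 0])

```text
clock: 14.78
tcp_pos: [0.4388, -0.1886, 0.0844]
tool_rot: [0.033, 0.713, -0.031, 0.7]
wrist_force: [-18.0, 1.6, 16.3]
opening: 0.004
```

Request:
step_arm(plan=[0, 0, 0.1, 0, 0, 0, 0, 0, 0.1, 0, 0, 0])

```text
clock: 14.95
tcp_pos: [0.4387, -0.1886, 0.0846]
tool_rot: [0.034, 0.718, -0.03, 0.695]
wrist_force: [-16.0, 0.9, 14.7]
opening: 0.009
```

```bash
python3 ball.py
```

```text
[-15.99248946   0.92685248  14.66242731] 14.95 tcp [-1.17329993e-01  2.16172753e-05  2.46103110e-02]
side -0.098 [-0.10602935  0.00531557  0.03862509] 131 0.0031019492813457485
```

The force jumped to 18 N, so the lever is at its stop. I back off and inspect.

Request:
step_arm(plan=[0, 0, -0.4, 0, 0, 0, 0, 0, -0.6, 0, 0, 0, -0.2, 0, -0.6, 0, 0, 0, -0.6, 0, -0.6, 0, 0, 0, -0.9, 0, -0.3, 0, 0, 0, -0.9, 0, 0, 0, 0, 0, -0.9, 0, 0, 0, 0, 0, -0.9, 0, 0, 0, 0, 0, -0.5, 0, 0, 0, 0, 0, 0, 0, 0, 0, 0, 0])

```text
clock: 15.88
tcp_pos: [0.368, -0.1825, 0.2404]
tool_rot: [0.034, 0.715, -0.03, 0.698]
wrist_force: [0.9, -0.0, -0.1]
opening: 0.002
```

```bash
python3 ball.py; python3 chk.py
```

```text
[ 0.89436887 -0.02386262 -0.11192597] 15.8833 tcp [-0.18821601 -0.00039459  0.1803765 ]
top -0.098 [-0.0959979  -0.00071403  0.03539097] 78 0.001296351884856022
side -0.098 [-0.0961688   0.00172479  0.03492577] 76 0.0008996117198196872
0.0062066643862523614 [ 0.8273289   0.26644495 -1.37371285] 15.9833 [ 0.36677022 -0.18165186  0.23712445]
tilt [0.0078694  0.00964806] 2869
top 0.073 (array([0.00117006, 0.07144207]), np.float64(0.0010782439772573024), 121) top 0.09490210598238599
top -0.073 (array([ 0.00152675, -0.07586975]), np.float64(0.0010181160746207917), 139) top 0.09490451903908712
side 0.073 (array([0.00058986, 0.07418892]), np.float64(0.001355410249468808), 296) top 0.08811572461553442
side -0.073 (array([ 0.00146914, -0.07353273]), np.float64(0.00142127879038083), 228) top 0.08871419653999038
```

View pics/b_side.png

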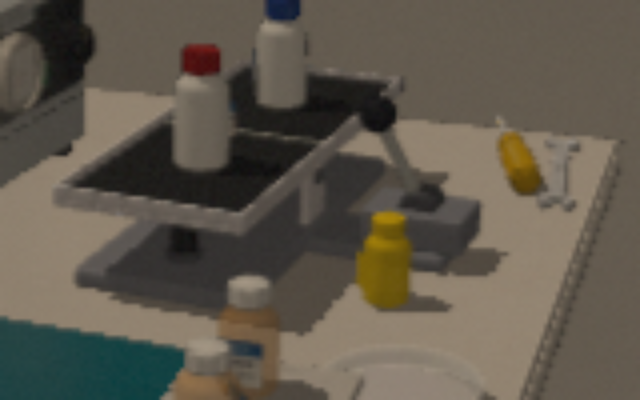

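The ball is at x = −96 mm and 95 mm above the bench, exactly its fully-over position. Both bottles are upright and the platform is near level, so I hand in.

```bash
python3 -c "
from h import *
print(ticket.close_job())"
```

```text
the job is handed in; nothing more can be done
None
```

I took the blue-cap large bottle from the shelf and stood it on the empty half of the platform, opposite the red-cap one. Then I pushed the start lever fully over. The job was handed in at about 16 s, with the gripper clear of everything.

**Last checks:**
- **Lever:** the ball is 96 mm before the pivot and 95 mm above the bench in both views, which is its fully-over position. The force rose to about 24 N when it met the stop, below the limits.
- **Bottles on the platform:** both stand upright. The blue one is about 75 mm from the pivot and the red one about 73 mm. The top and side views disagree by about 2–3 mm on each distance.
- **Platform:** it is not perfectly level. The last tilt reading was 0.008 rad (0.45°), with earlier ones at 0.006–0.007. That fits the bottle being about 2 mm too far out, so I left it as close enough.
- **Other bottles:** I did not touch the red-cap bottle or the two small ones, and they still stood upright in the last picture.

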